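# Go / no-go check of a kitchen rail bracket

### The job

Before the utensil rail is fitted, check the bracket's brass bush with the double-ended plug gauge: take the gauge from its wooden cradle, slide the go end (green band, longer thinner plug) fully home into the bush, until the handle's shoulder meets the brass, and draw it out again. Then, from either side, put the no-go end (red band) to the bush with its small pilot inside the bore and push it lightly, with about 10 N, for a second to confirm that the thick part is refused. Lay the gauge back in its cradle, never forcing it, dropping it or disturbing the things around.

Things in the scene. Friction and masses are not known exactly. Their poses are not given: they have to be found in the camera images.
- gauge: Double-ended metal plug gauge, 121 mm long, 0.18 to 0.29 kg, lying level in the cradle. Origin on its axis, mid-handle; x axis along the gauge to the go end. Handle: round, 30 mm diameter, 76 mm long (x -38 to +38 mm), green band near the go end, red near the no-go end; grip its middle from above, across the axis. Do not drop it. No reading while held.
- go_tip (a point): Centre of the go end's face, at x = +64 mm of the gauge. The go end is a plug of 20 mm diameter, 26 mm long (x +38 to +64 mm), its last 3 mm tapered to 18 mm diameter. Fully home, the handle's shoulder meets the brass and the tip is 26 mm past the face it entered.
- nogo_tip (a point): Centre of the pilot's face at the no-go end, at x = -57 mm of the gauge. The no-go end is a thick plug of 26 mm diameter, 14 mm long (x -38 to -52 mm), then a pilot of 16 mm diameter, 5 mm long (x -52 to -57 mm). It is refused when the pilot is 5 mm past the bush's face and the thick part stands on the brass.
- bracket: Grey rail bracket fixed to the worktop. Origin under its centre, z up, y along the bore. Base 110 mm (x) by 56 mm (y), 10 mm high; upright frame 79 mm (x) by 30 mm (y), top at 87 mm. In the frame's slot sits a brass bush, 36 mm outside diameter, faces at y = -16 and +16 mm, plain through bore of 21.5 mm, level, 62 mm above the worktop. Both mouths are alike. More than 25 N damages it.
- bracket_axis (a point): Middle of the frame at the height of the bore axis (bracket x 0, y 0, z 62 mm). The bush's centre lies anywhere up to 8 mm from it along the bracket's x, differently each time: no reading gives this, it has to be seen or felt. The bush is clamped: about 12 N sideways shifts it along x; it cannot move along the bore or up and down.
- cradle: Wooden cradle fixed to the worktop: base 70 mm (x) by 100 mm (y), 8 mm high, two upright V yokes 8 mm thick at y = -31 and +31 mm, open upwards (90 degrees, V bottom at 30 mm, tips at about 48 mm, 37 mm wide at the top); 54 mm free between them for the fingers. Origin under its centre, y along the gauge lying in it. The gauge may be laid back either way round.
- cradle_seat (a point): Where the gauge's origin lies when it rests in the cradle: midway between the yokes, 51 mm above the worktop.
- rail: Bystander: steel utensil rail, 20 mm thick, 292 mm long, black square ends, lying behind the work. Leave alone.
- tumbler: Bystander: clear glass tumbler, 76 mm wide, 78 mm high. Leave alone.
- peg_clip: Bystander: wooden clothes peg, 72 mm long, 12 mm high. Leave alone.
- tealight: Bystander: tea light in a metal cup, 38 mm wide, 15 mm high. Leave alone.
- teaspoon: Bystander: steel teaspoon, 130 mm long, 11 mm high. Leave alone.
- mug_1: Bystander: green and white mug, 94 mm high. Leave alone.

How it is judged:
By the outcome, as a careful person would: the job done as asked, in the order asked, and still so for the second after the job is handed in, with the robot touching nothing.
It also fails if it takes over 72 s, if anything falls off the work surface, if the arm or the gripper's body presses on something with over 40 N, if the wrist force passes 120 N, or if a joint passes its speed limit or range.

### The arm

A 6-joint arm with a two-finger parallel gripper is mounted at the origin on a cart in front of the work surface, level with it; the furniture and walls round the work are solid. World frame = base frame: x ahead of the robot, y to its left, z up, the work surface at z = 0. Lengths are in m, angles in rad, forces in N, time in s.
With the tool pointing down it reaches from about 0.35 to 0.875 m from the base axis. Payload 15.5 kg.
Tool frame: the origin (TCP) lies on the centre line of the jaws, within the pads' length; the fingertips stand 11 mm ahead of it and the grasp point (between the pads) lies 8 mm behind it; z points along the fingers, y is the direction in which the jaws open and shut (so a half turn about z gives the same grasp; the last joint's range is limited). The gripper opens to 85 mm and grips with 20 to 120 N. Pads are 22 mm wide; open, the fingers measure 114 mm over their backs; the gripper's body (76 mm by 85 mm) begins 54 mm behind the grasp point. The pads swing forward as they close: fully open they stand 13 mm farther back than shut.
Start: joints at [-1.238, 0.494, 1.345, -0, 1.302, -0.096], TCP at [0.26, -0.568, 0.242] pointing down, gripper open.
Joint ranges: [-2.91, 2.91], [-0.82, 2.16], [0.22, 2.67], [-1.22, 4.37], [0.12, 2.79], [-3.08, 3.08]. Speed limits (rad/s): [1.89, 1.89, 2.57, 3.01, 3.01, 3.01].

### API

Orientations are given as [roll, pitch, yaw] about the fixed x, y, z axes, in that order (R = Rz(yaw) Ry(pitch) Rx(roll)).
In Python, from bench import bot, camera, search_frame, trace gives the robot as it stands.
- The arm moves only by the shell command python3 -m jog 'ROWS' [FORCE]. ROWS is JSON, a list of rows, each an object with "dr": the turn, a rotation vector about the world's x, y, z in degrees, a list of three; "slide": the shift along the world's x, y, z in mm, a list of three; "fingers": the finger opening in mm, from 0 to 85.4. In form: [{"dr": [wx, wy, wz], "slide": [x, y, z], "fingers": fingers}, ...]. A call has 1 to 12 rows; each row shifts and turns the commanded pose from where the row before left it; what a row does not reach is not made up. A row lasts 1/10 s, in which the tool goes at most 50 mm and 8.59 degrees, less where a joint would pass 70% of its speed; a pose out of reach is approached as far as the arm can. A call with a gripper value outside its range is refused whole. The fingers move at their own pace and stop on an object; FORCE is the grip in N (left out, the last holds). Time passes only in rows, so rows that do not move let the fingers close. It gives the time, the measured TCP pose, the force and the opening at its end, in the units of the state.
- bot.sense(): the state, without advancing time (a new reading comes with each control period).
- camera(name): name is "scene" or "top"; returns a dict with "color" (480x640x3 uint8, red, green, blue), "fx", "fy", "cx", "cy" (pixels), "dist_coeffs" ([k1, k2, p1, p2, k3] as OpenCV has them; the pictures are not rectified), "origin" and "rotation" of the camera in the world. Camera axes: x right, y down, z forward; pixel columns grow to the right and rows downward; lengths in m; the calibration is good to about 2 mm. A picture is of the moment at which its call begins. There is no depth.
- bot.finish_job(): hands the job in, once; it reports no verdict.
Trained networks look in a picture, given as the dict that the camera call returned (one of the last four; its "shot" number tells which), for a name from the list of things; names that differ only in an ending like _2 or _b are one class to them, and where a whole thing is asked for, a point or a joint stands for the part that bears it (a point fixed in the world has none). Each returns a list of dicts, best first, with "p" (0 to 1); they miss things now and then, are a little off and sometimes report something else, mostly with a low value. They report only what shows in the picture. A call takes as long as a camera call.
- search_frame(thing, picture): "box" ([left, top, right, bottom] as shares, 0 to 1, of the picture: columns of its width, rows of its height, round what is visible of it).
- trace(thing, picture): "pixels" (480x640 bool, what is visible of it) and "box" ([left, top, right, bottom] as shares, 0 to 1, of the picture: columns of its width, rows of its height, round what is visible of it).
The state is a dict: "time_s": time; "joint_positions": joint angles; "dq": joint speeds; "tau": joint torques, N m; "tcp_pos": TCP position; "eef_rot": TCP orientation; "ft_force": force on the tool from outside, world axes, zero at the start; "torque": the same for the moment, N m; "finger_gap": opening from 0.0 (shut) to 1.0 (fully open).
Only numpy, scipy, OpenCV 4.12 (cv2) and the standard library are available. Lean on these libraries where they do the work, as an engineer would, in place of code of your own. Each camera call takes 0.05 s, during which the arm holds its last target.

## Working session

There is one attempt and no reset: what is moved stays moved. The work goes in short steps, Python scripts to look and compute and a shell command to move; the robot and the scene stay as the last step left them, time stands still between calls to the robot, and variables do not carry over. Pictures are saved under pics/ and viewed, and the job is handed in when it is done.

```bash
ls; mkdir -p pics
python3 - <<'E'
from bench import bot,camera
import cv2,numpy as np
s=bot.sense(); print(s)
for n in("scene","top"):
    c=camera(n); print(n,{k:(v if k!="color" else v.shape) for k,v in c.items()})
    cv2.imwrite(f"pics/{n}1.png",c["color"][:,:,::-1])
E
```

```text
pics
{'time_s': 0.0, 'joint_positions': array([-1.23751175e+00,  4.94167920e-01,  1.34617486e+00, -1.49370689e-05,
        1.30252253e+00, -9.55175942e-02]), 'dq': array([ 0.0007766 , -0.00035257,  0.00083701,  0.00059405, -0.00027333,
        0.00151323]), 'tau': array([-2.66570038e-03, -8.82157016e+01, -3.83865166e+01, -1.38949076e-04,
        1.03222692e-02,  9.02466240e-06]), 'tcp_pos': array([ 0.25972815, -0.5680621 ,  0.24169493]), 'eef_rot': array([-3.14032443e+00, -1.07043955e-04,  4.28806069e-01]), 'ft_force': array([-0.13996207, -0.62912959, -0.41057537]), 'torque': array([-0.01478355,  0.02163935,  0.02817425]), 'finger_gap': 0.9946203222418772}
scene {'color': (480, 640, 3), 'fx': 528.6008889536163, 'fy': 528.6008889536163, 'cx': 324.61637875861106, 'cy': 239.08372204829737, 'dist_coeffs': array([-0.08549807,  0.        ,  0.        ,  0.        ,  0.        ]), 'origin': array([-0.0302624 ,  0.62726738,  0.86230735]), 'rotation': array([-2.35497661e+00,  1.50256100e-03, -2.36081146e+00]), 'shot': 1}
top {'color': (480, 640, 3), 'fx': 578.8926821612132, 'fy': 578.8926821612132, 'cx': 326.79381057569867, 'cy': 246.75503974137285, 'dist_coeffs': array([-0.01069639,  0.        ,  0.        ,  0.        ,  0.        ]), 'origin': array([0.37604561, 0.05902755, 1.24627132]), 'rotation': array([-3.00653057,  0.00515658, -1.57801702]), 'shot': 2}
```

View pics/scene1.png

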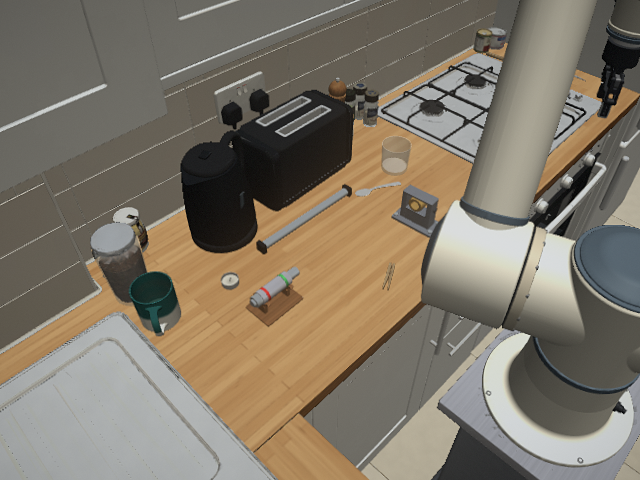

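View pics/top1.png

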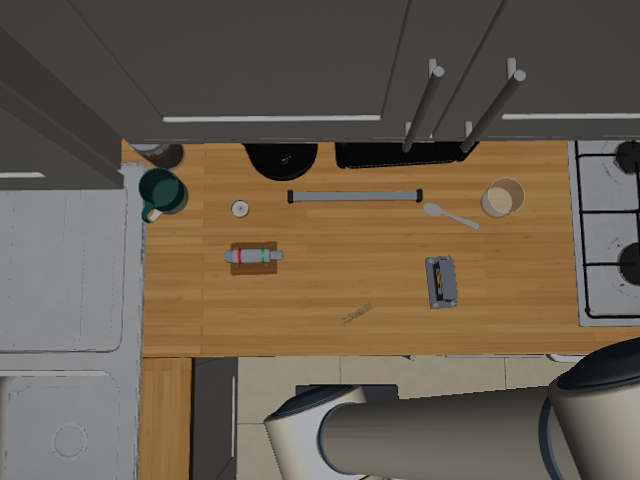

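```bash
cat > h.py <<'E'
import numpy as np,cv2
from scipy.spatial.transform import Rotation as R
from bench import bot,camera,search_frame,trace
def K(c): return np.array([[c["fx"],0,c["cx"]],[0,c["fy"],c["cy"]],[0,0,1.]])
def Rc(c):
    r=np.array(c["rotation"]); return r if r.shape==(3,3) else R.from_euler("xyz",r).as_matrix()
def proj(c,P):
    P=np.atleast_2d(P); M=Rc(c).T
    rv,_=cv2.Rodrigues(M); t=-M@c["origin"]
    return cv2.projectPoints(P.astype(float),rv,t,K(c),c["dist_coeffs"])[0].reshape(-1,2)
def ray(c,uv):
    n=cv2.undistortPoints(np.array(uv,float).reshape(-1,1,2),K(c),c["dist_coeffs"]).reshape(-1,2)
    return (Rc(c)@np.c_[n,np.ones(len(n))].T).T
def onz(c,uv,z):
    d=ray(c,uv); return c["origin"]+d*((z-c["origin"][2])/d[:,2])[:,None]
E
python3 - <<'E'
from h import *
import pickle
D={}
for n in("scene","top"):
    c=camera(n); D[n]=c
    for t in["gauge","bracket","cradle","go_tip","nogo_tip","bracket_axis","cradle_seat","tealight","peg_clip","mug_1","tumbler","teaspoon","rail"]:
        try:
            r=trace(t,c)
        except Exception as e: print(n,t,e); continue
        for q in r[:2]:
            m=q["pixels"]; ys,xs=np.nonzero(m)
            if len(xs)==0: continue
            z={"gauge":.051,"bracket":.04,"cradle":.02}.get(t,.01)
            print(n,t,round(q["p"],2),np.round(np.array(q["box"])*[640,480,640,480],1),xs.mean().round(1),ys.mean().round(1),m.sum(),onz(c,[[xs.mean(),ys.mean()]],z)[0].round(3))
            if q is r[0]: D[n,t]=m
pickle.dump(D,open("d.pkl","wb"))
c=D["top"]["color"];print(D["top"]["shot"])
a=cv2.resize(c[225:290,205:305],None,fx=8,fy=8,interpolation=cv2.INTER_CUBIC);cv2.imwrite("pics/tg.png",a[:,:,::-1])
a=cv2.resize(c[240:320,400:480],None,fx=7.5,fy=7.5,interpolation=cv2.INTER_CUBIC);cv2.imwrite("pics/tb.png",a[:,:,::-1])
c=D["scene"]["color"]
a=cv2.resize(c[255:330,230:320],None,fx=8,fy=8,interpolation=cv2.INTER_CUBIC);cv2.imwrite("pics/sg.png",a[:,:,::-1])
a=cv2.resize(c[175:245,380:450],None,fx=8,fy=8,interpolation=cv2.INTER_CUBIC);cv2.imwrite("pics/sb.png",a[:,:,::-1])
E
```

```text
scene gauge 0.76 [251.6 268.  298.6 305.4] 272.6 287.7 754 [0.52  0.221 0.051]
scene gauge 0.65 [249.1 284.7 300.4 323.2] 275.7 305.5 905 [0.482 0.246 0.051]
scene bracket 0.62 [389.9 186.5 437.7 238.1] 417.7 211.0 1508 [ 0.462 -0.176  0.04 ]
scene bracket 0.22 [382.2 137.  410.6 177.4] 395.1 155.0 1031 [ 0.639 -0.31   0.04 ]
scene cradle 0.69 [247.7 283.8 300.1 325.4] 275.8 305.6 988 [0.502 0.231 0.02 ]
scene cradle 0.54 [248.  267.5 301.4 307.3] 273.2 287.1 771 [0.542 0.203 0.02 ]
scene go_tip 0.62 [250.4 266.8 299.6 306.9] 272.9 287.6 755 [0.548 0.199 0.01 ]
scene nogo_tip 0.67 [252.9 267.4 302.  308. ] 273.7 286.8 709 [0.548 0.197 0.01 ]
scene bracket_axis 0.83 [390.9 183.7 441.2 239. ] 418.0 210.8 1576 [ 0.479 -0.206  0.01 ]
scene bracket_axis 0.61 [355.2 184.8 402.  198.1] 374.8 188.8 197 [ 0.608 -0.196  0.01 ]
scene cradle_seat 0.9 [251.3 281.9 302.  326.5] 275.2 306.0 970 [0.508 0.228 0.01 ]
scene tealight 0.62 [220.9 272.6 237.9 287.1] 229.4 280.0 260 [0.629 0.251 0.01 ]
scene peg_clip 0.52 [355.7 185.5 400.6 198.3] 373.4 189.3 152 [ 0.61  -0.192  0.01 ]
scene peg_clip 0.51 
[... 1226 characters left out ...]
.3 276.4 276. ] 253.2 260.7 782 [0.515 0.223 0.01 ]
top cradle_seat 0.73 [422.5 256.7 460.9 307.8] 440.8 281.5 1485 [ 0.467 -0.179  0.01 ]
top tealight 0.58 [230.9 198.1 248.2 215.9] 238.9 208.2 242 [0.63  0.255 0.01 ]
top peg_clip 0.47 [345.7 303.2 374.  320.3] 358.2 312.0 167 [ 0.404 -0.002  0.01 ]
top mug_1 0.58 [139.1 164.8 186.  223.3] 161.0 193.2 1887 [0.665 0.426 0.01 ]
top tumbler 0.89 [478.6 180.2 524.6 214.3] 502.1 197.0 1311 [ 0.65  -0.319  0.01 ]
top teaspoon 0.92 [418.8 200.5 480.8 225.8] 445.2 213.8 311 [ 0.614 -0.193  0.01 ]
top rail 0.89 [285.5 192.7 422.6 204.5] 353.9 195.6 1281 [0.656 0.004 0.01 ]
top rail 0.64 [229.9 197.6 248.4 215.9] 239.4 208.3 259 [0.63  0.254 0.01 ]
4
```

View pics/tg.png

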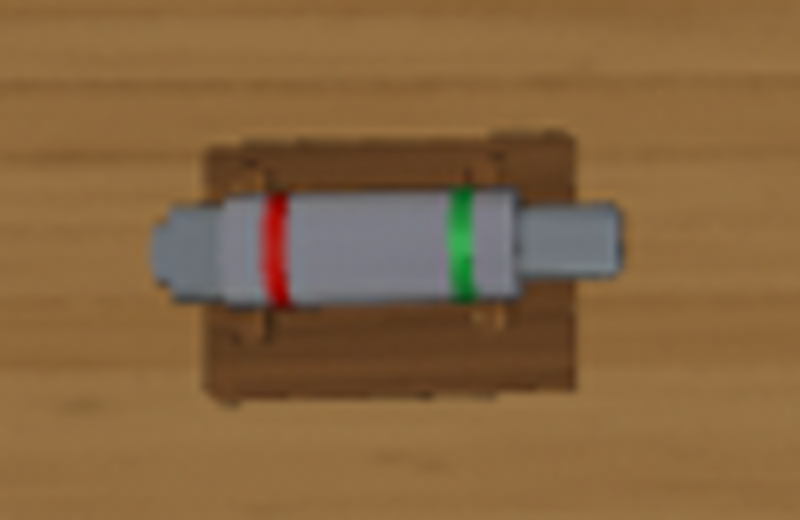

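View pics/tb.png

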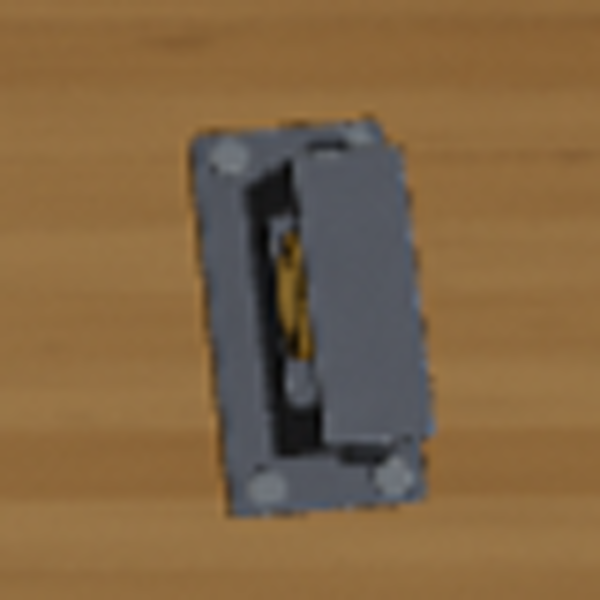

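View pics/sg.png

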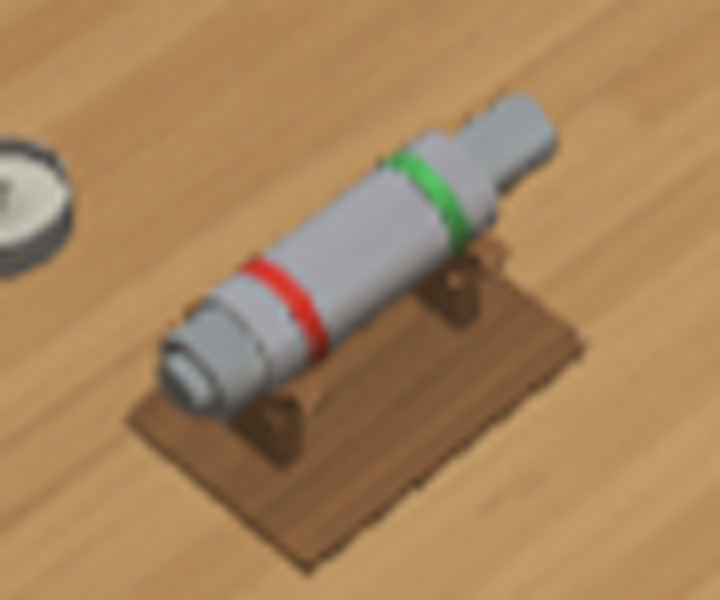

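View pics/sb.png

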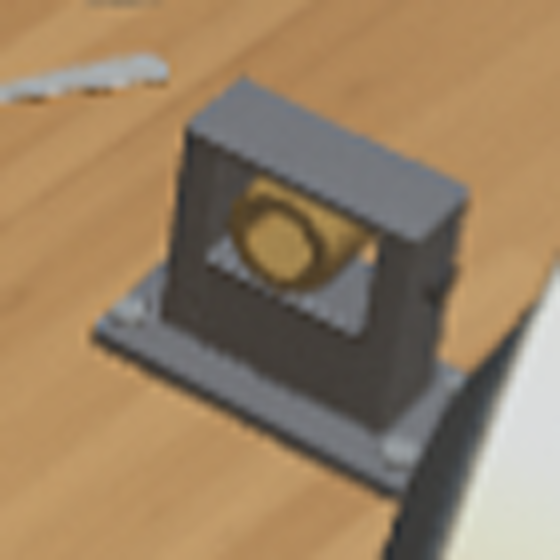

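```bash
cat > fit.py <<'E'
from h import *
import pickle
from scipy.optimize import least_squares
D=pickle.load(open("d.pkl","rb"))
def cr(pts,s,ox,oy): return (np.array(pts,float)+.5)/s-.5+[ox,oy]
def W(p,P): 
    c,s=np.cos(p[2]),np.sin(p[2]); P=np.array(P,float)/1000
    return np.c_[p[0]+c*P[:,0]-s*P[:,1],p[1]+s*P[:,0]+c*P[:,1],P[:,2]]
def fit(name,obs,p0):
    # obs: list (cam, pts3d, px)
    for sel in ([0],[1],[0,1]):
        f=lambda p:np.concatenate([(proj(D[obs[i][0]],W(p,obs[i][1]))-obs[i][2]).ravel() for i in sel])
        r=least_squares(f,p0,x_scale=[.001,.001,.01],loss="soft_l1")
        print(name,sel,r.x[:2].round(4),np.degrees(r.x[2]).round(2),"rms px",np.sqrt((f(r.x)**2).mean()).round(2))
    for o in obs: print((proj(D[o[0]],W(r.x,o[1]))-o[2]).round(1).tolist())
    return r.x
T=(7.5,400,240); S=(8,380,175)
b=fit("bracket",[("top",[[55,28,10],[55,-28,10],[-55,-28,10],[-55,28,10],[39.5,15,87],[39.5,-15,87],[-39.5,-15,87],[-39.5,15,87]],
  cr([[190,135],[378,116],[426,500],[228,515],[295,150],[400,146],[433,438],[322,445]],*T)),
 ("scene",[[39.5,15,87],[39.5,-15,87],[-39.5,-15,87],[-39.5,15,87],[55,28,10]],cr([[187,128],[243,78],[469,190],[415,243],[93,333]],*S))],[.465,-.175,0])
G=(8,205,225);H=(8,230,255)
c=fit("cradle",[("top",[[35,50,8],[35,-50,8],[-35,-50,8],[-35,50,8]],cr([[205,150],[572,132],[576,392],[207,395]],*G)),
 ("scene",[[-35,-50,8],[-35,50,8],[35,50,8]],cr([[583,342],[308,568],[128,415]],*H))],[.52,.22,0])
g=fit("gauge",[("top",[[0,64,51],[0,-57,51]],cr([[622,241],[152,255]],*G)),
 ("scene",[[0,-57,51],[0,-57,51]],cr([[187,378],[187,378]],*H))],[.52,.22,np.pi])
# bush centre from scene front mouth centre
m=cr([[279,241]],*S)
for x in range(-9,10,3): print(x,proj(D["scene"],W(b,[[x,16,62]])).round(1),m.round(1))
pickle.dump((b,c,g),open("p.pkl","wb"))
E
python3 fit.py
```

```text
bracket [0] [ 0.467  -0.1781] 4.21 rms px 0.31
bracket [1] [ 0.4633 -0.1795] 4.67 rms px 0.44
bracket [0, 1] [ 0.466  -0.1785] 4.34 rms px 0.71
[[-0.0, 0.1], [0.8, 0.5], [0.2, 0.5], [0.4, 0.7], [-0.5, 0.8], [0.3, 0.1], [0.3, 0.3], [0.1, 0.7]]
[[-1.6, -0.4], [-1.3, -0.4], [-0.5, -0.0], [-0.9, -0.0], [-1.5, -1.2]]
cradle [0] [0.5214 0.2227] 1.21 rms px 0.43
cradle [1] [0.5188 0.2212] 1.52 rms px 0.65
cradle [0, 1] [0.5204 0.2223] 1.74 rms px 0.71
[[-0.1, -0.2], [0.2, 0.3], [0.6, 0.1], [0.2, 1.5]]
[[0.3, -0.6], [-0.9, 0.1], [-1.7, -0.0]]
gauge [0] [0.5211 0.2214] 181.28 rms px 0.24
gauge [1] [0.5204 0.2144] 179.85 rms px 0.0
gauge [0, 1] [0.5211 0.2169] 181.33 rms px 1.24
[[1.8, -0.0], [2.5, 0.0]]
[[-0.7, 1.0], [-0.7, 1.0]]
-9 [[417.5 207.7]] [[414.4 204.7]]
-6 [[416.4 207.1]] [[414.4 204.7]]
-3 [[415.3 206.5]] [[414.4 204.7]]
0 [[414.2 206. ]] [[414.4 204.7]]
3 [[413.1 205.4]] [[414.4 204.7]]
6 [[412.  204.9]] [[414.4 204.7]]
9 [[410.9 204.3]] [[414.4 204.7]]
```

```bash
cat > f2.py <<'E'
from fit import *
def one(cam,P,px,p0):
    f=lambda p:(proj(D[cam],W(p,P))-px).ravel()
    return least_squares(f,p0,x_scale=[.001,.001,.01]).x
bs=one("scene",[[39.5,15,87],[39.5,-15,87],[-39.5,-15,87],[-39.5,15,87],[55,28,10]],cr([[187,128],[243,78],[469,190],[415,243],[93,333]],*S),b)
bt=one("top",[[55,28,10],[55,-28,10],[-55,-28,10],[-55,28,10],[39.5,15,87],[39.5,-15,87],[-39.5,-15,87],[-39.5,15,87]],
  cr([[190,135],[378,116],[426,500],[228,515],[295,150],[400,146],[433,438],[322,445]],*T),b)
print(bs,bt)
th=np.linspace(0,2*np.pi,90)
for cam,p,(s,ox,oy),nm in(("scene",bs,S,"s"),("top",bt,T,"t")):
    im=D[cam]["color"]
    a=cv2.resize(im[oy:oy+70 if nm=="s" else oy+80,ox:ox+70 if nm=="s" else ox+80],None,fx=s,fy=s,interpolation=cv2.INTER_CUBIC)[:,:,::-1].copy()
    outs=[]
    for x,col in((-6,(255,0,0)),(0,(0,255,0)),(6,(0,0,255))):
        b_=a
        q=proj(D[cam],W(p,np.c_[x+18*np.cos(th),16+0*th,62+18*np.sin(th)]))
        q=((q-[ox,oy]+.5)*s-.5)
        cv2.polylines(b_,[q.round().astype(int).reshape(-1,1,2)],True,col,1)
    cv2.imwrite(f"pics/ov_{nm}.png",a)
E
python3 f2.py|tail -1
```

```text
[ 0.46325323 -0.17936405  0.08257345] [ 0.46695521 -0.1781145   0.07373325]
```

```bash
python3 -c "
import cv2,numpy as np
a=cv2.imread('pics/ov_s.png');b=cv2.imread('pics/ov_t.png')
a=cv2.resize(a[150:330,180:400],None,fx=1.8,fy=1.8);b=cv2.resize(b[130:480,180:440],None,fx=1.4,fy=1.4)
h=max(a.shape[0],b.shape[0]);o=np.zeros((h,a.shape[1]+b.shape[1],3),np.uint8);o[:a.shape[0],:a.shape[1]]=a;o[:b.shape[0],a.shape[1]:]=b;cv2.imwrite('pics/ov2.png',o)"
```

```text
(no output)
```

View pics/ov2.png

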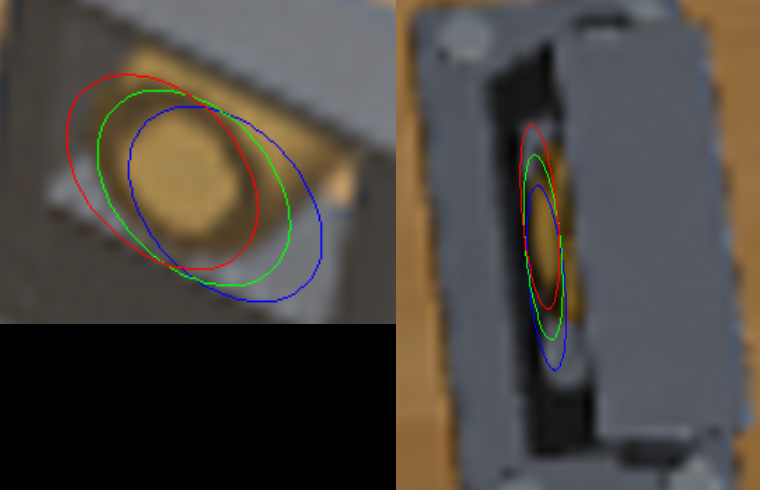

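```bash
python3 -m jog '[{"dr":[0,0,3.34],"slide":[13,39.5,0],"fingers":62},{"dr":[0,0,3.34],"slide":[13,39.5,0],"fingers":62},{"dr":[0,0,3.34],"slide":[13,39.5,0],"fingers":62},{"dr":[0,0,3.34],"slide":[13,39.5,0],"fingers":62},{"dr":[0,0,3.34],"slide":[13,39.5,0],"fingers":62},{"dr":[0,0,3.34],"slide":[13,39.5,0],"fingers":62},{"dr":[0,0,3.34],"slide":[13,39.5,0],"fingers":62},{"dr":[0,0,3.34],"slide":[13,39.5,0],"fingers":62},{"dr":[0,0,3.34],"slide":[13,39.5,0],"fingers":62},{"dr":[0,0,3.34],"slide":[13,39.5,0],"fingers":62}]' 40
```

```text
time_s: 2.5
tcp_pos: [0.3901, -0.1719, 0.2425]
eef_rot: [3.141, -0.0, 1.014]
ft_force: [0.9, -0.2, -0.0]
finger_gap: 0.729
```

```bash
python3 -m jog '[{"dr":[0,0,3.34],"slide":[13,39.4,0],"fingers":62},{"dr":[0,0,3.34],"slide":[13,39.4,0],"fingers":62},{"dr":[0,0,3.34],"slide":[13,39.4,0],"fingers":62},{"dr":[0,0,3.34],"slide":[13,39.4,0],"fingers":62},{"dr":[0,0,3.34],"slide":[13,39.4,0],"fingers":62},{"dr":[0,0,3.34],"slide":[13,39.4,0],"fingers":62},{"dr":[0,0,3.34],"slide":[13,39.4,0],"fingers":62},{"dr":[0,0,3.34],"slide":[13,39.4,0],"fingers":62},{"dr":[0,0,3.34],"slide":[13,39.4,0],"fingers":62},{"dr":[0,0,3.34],"slide":[13,39.4,0],"fingers":62},{"dr":[0,0,0],"slide":[0,0,-40],"fingers":62},{"dr":[0,0,0],"slide":[0,0,-40],"fingers":62}]'
python3 - <<'E'
from h import *
import pickle
D={}
for n in("scene","top"):
    c=camera(n);D[n]=c
    cv2.imwrite(f"pics/{n}2.png",c["color"][:,:,::-1])
pickle.dump(D,open("d2.pkl","wb"))
print(bot.sense()["tcp_pos"],bot.sense()["eef_rot"])
E
```

```text
time_s: 3.7
tcp_pos: [0.5207, 0.2221, 0.1619]
eef_rot: [3.139, -0.001, 1.597]
ft_force: [0.5, -1.1, -1.0]
finger_gap: 0.725
[0.5172485  0.22005749 0.15829385] [-3.13422685e+00  2.09293329e-03  1.59520014e+00]
```

View pics/scene2.png

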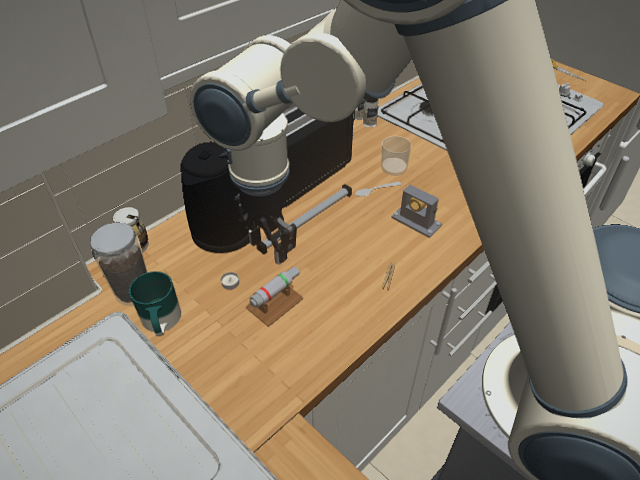

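View pics/top2.png

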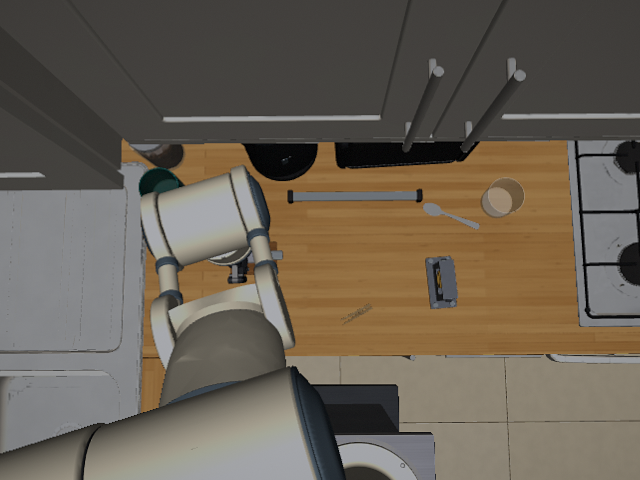

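```bash
python3 -m jog '[{"dr":[0,0,0],"slide":[0,0,-20],"fingers":62},{"dr":[0,0,0],"slide":[0,0,-20],"fingers":62},{"dr":[0,0,0],"slide":[0,0,-15],"fingers":62},{"dr":[0,0,0],"slide":[0,0,-10],"fingers":62},{"dr":[0,0,0],"slide":[0,0,0],"fingers":62},{"dr":[0,0,0],"slide":[0,0,0],"fingers":62},{"dr":[0,0,0],"slide":[0,0,0],"fingers":62}]'
python3 - <<'E'
from h import *
c=camera("scene");cv2.imwrite("pics/s3.png",cv2.resize(c["color"][220:340,200:330],None,fx=5,fy=5,interpolation=cv2.INTER_CUBIC)[:,:,::-1])
s=bot.sense();print(s["tcp_pos"],s["eef_rot"])
E
```

```text
time_s: 4.5
tcp_pos: [0.5205, 0.2207, 0.0984]
eef_rot: [3.14, -0.0, 1.595]
ft_force: [-0.3, 0.6, -0.4]
finger_gap: 0.724
[0.52037213 0.22071521 0.09824268] [ 3.14028559e+00 -3.77047530e-04  1.59463920e+00]
```

View pics/s3.png

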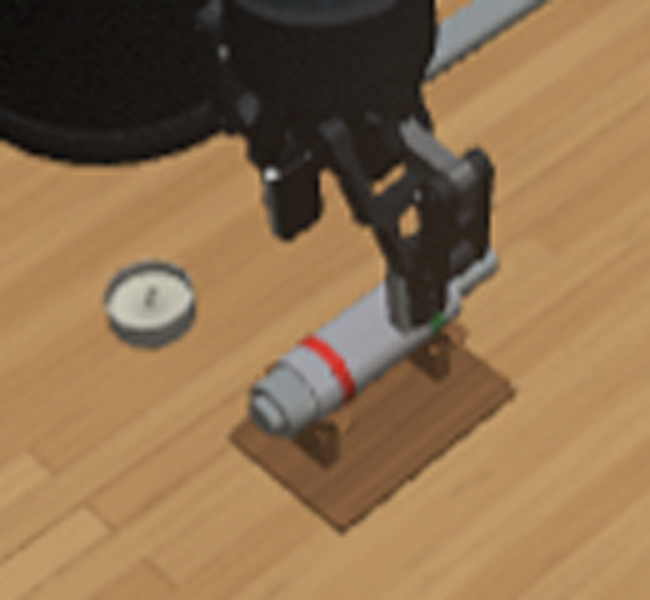

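```bash
python3 -m jog '[{"dr":[0,0,0],"slide":[0,0.8,-20],"fingers":62},{"dr":[0,0,0],"slide":[0,0,-20],"fingers":62},{"dr":[0,0,0],"slide":[0,0,-12],"fingers":62},{"dr":[0,0,0],"slide":[0,0,-5],"fingers":62},{"dr":[0,0,0],"slide":[0,0,0],"fingers":62},{"dr":[0,0,0],"slide":[0,0,0],"fingers":62}]'
python3 - <<'E'
from h import *
c=camera("scene");cv2.imwrite("pics/s4.png",cv2.resize(c["color"][220:340,200:330],None,fx=5,fy=5,interpolation=cv2.INTER_CUBIC)[:,:,::-1])
s=bot.sense();print(s["tcp_pos"],s["eef_rot"])
E
```

```text
time_s: 5.15
tcp_pos: [0.5203, 0.2215, 0.0409]
eef_rot: [3.141, -0.0, 1.595]
ft_force: [0.4, -0.3, 0.7]
finger_gap: 0.73
[0.52027918 0.22152092 0.04100366] [ 3.14061425e+00 -2.80898743e-04  1.59468944e+00]
```

View pics/s4.png

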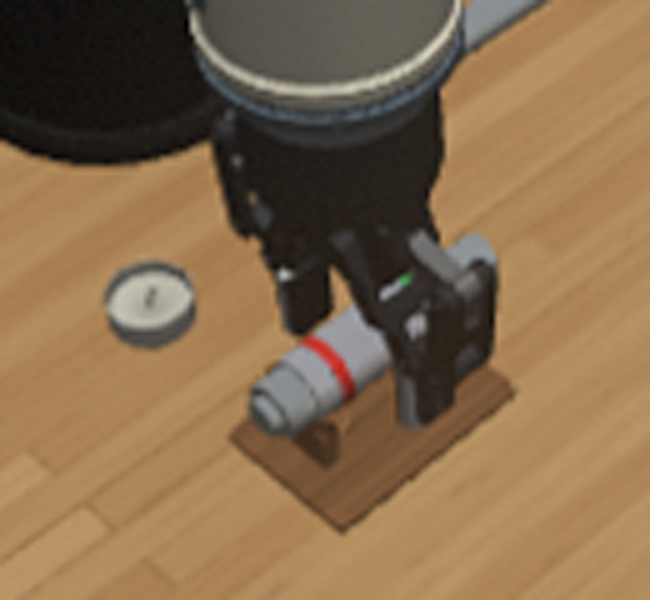

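```bash
python3 -m jog '[{"dr":[0,0,0],"slide":[0,0,0],"fingers":36},{"dr":[0,0,0],"slide":[0,0,0],"fingers":34},{"dr":[0,0,0],"slide":[0,0,0],"fingers":33},{"dr":[0,0,0],"slide":[0,0,0],"fingers":32},{"dr":[0,0,0],"slide":[0,0,0],"fingers":32}]' 20; python3 -m jog '[{"dr":[0,0,0],"slide":[0,0,0],"fingers":31},{"dr":[0,0,0],"slide":[0,0,0],"fingers":30},{"dr":[0,0,0],"slide":[0,0,0],"fingers":28}]' 20
```

```text
time_s: 5.7
tcp_pos: [0.5199, 0.2214, 0.0403]
eef_rot: [3.142, -0.0, 1.595]
ft_force: [-0.6, 0.3, -0.8]
finger_gap: 0.373
time_s: 6.0
tcp_pos: [0.5212, 0.2215, 0.0407]
eef_rot: [3.139, -0.0, 1.595]
ft_force: [7.1, -1.2, 2.4]
finger_gap: 0.331
```

```bash
python3 -m jog '[{"dr":[0,0,0],"slide":[0.8,0,0],"fingers":28},{"dr":[0,0,0],"slide":[0,0,0],"fingers":26},{"dr":[0,0,0],"slide":[0,0,0],"fingers":20}]' 30;  python3 -m jog '[{"dr":[0,0,0],"slide":[0,0,0],"fingers":10},{"dr":[0,0,0],"slide":[0,0,0],"fingers":10}]' 60; python3 -c "
from h import *
s=bot.sense();print(s)"
```

```text
time_s: 6.3
tcp_pos: [0.5213, 0.2215, 0.0406]
eef_rot: [3.14, -0.0, 1.595]
ft_force: [3.9, -0.0, 5.5]
finger_gap: 0.329
time_s: 6.5
tcp_pos: [0.5213, 0.2215, 0.0407]
eef_rot: [3.14, -0.0, 1.595]
ft_force: [3.1, -1.4, 6.3]
finger_gap: 0.321
{'time_s': 6.5, 'joint_positions': array([ 2.96408660e-01,  6.80026093e-01,  1.67864866e+00, -2.91099715e-05,
        7.81548539e-01,  2.72626400e-01]), 'dq': array([ 1.28672636e-03, -1.11588147e-03, -2.07232854e-06,  7.50056639e-04,
        6.31470990e-04,  3.37428803e-04]), 'tau': array([ 1.11900173e+00, -8.28990841e+01, -1.79755551e+01,  3.22553767e-01,
        9.27094091e-01, -4.18688392e-02]), 'tcp_pos': array([0.52131202, 0.22152223, 0.04069988]), 'eef_rot': array([ 3.14026834e+00, -3.48941310e-04,  1.59459947e+00]), 'ft_force': array([ 3.10809341, -1.3888229 ,  6.31526683]), 'torque': array([-0.05658194, -0.47533799, -0.02532807]), 'finger_gap': 0.32135593455615447}
```

```bash
python3 -m jog '[{"dr":[0,0,0],"slide":[0,0,4],"fingers":10},{"dr":[0,0,0],"slide":[0,0,6],"fingers":10},{"dr":[0,0,0],"slide":[0,0,10],"fingers":10},{"dr":[0,0,0],"slide":[0,0,20],"fingers":10},{"dr":[0,0,0],"slide":[0,0,0],"fingers":10},{"dr":[0,0,0],"slide":[0,0,0],"fingers":10}]' 60
python3 - <<'E'
from h import *
c=camera("scene");cv2.imwrite("pics/s5.png",cv2.resize(c["color"][200:320,200:330],None,fx=5,fy=5,interpolation=cv2.INTER_CUBIC)[:,:,::-1])
s=bot.sense();print(s["tcp_pos"],s["eef_rot"],s["ft_force"],s["torque"])
E
```

```text
time_s: 7.1
tcp_pos: [0.5207, 0.2215, 0.0807]
eef_rot: [3.141, -0.0, 1.595]
ft_force: [0.3, 0.2, -2.9]
finger_gap: 0.321
[0.52042459 0.22134292 0.08018448] [-3.14144070e+00  1.30922514e-06  1.59469789e+00] [ 0.81481229  0.303556   -1.28060147] [-7.02283260e-05 -3.21924479e-03  2.99990612e-02]
```

View pics/s5.png

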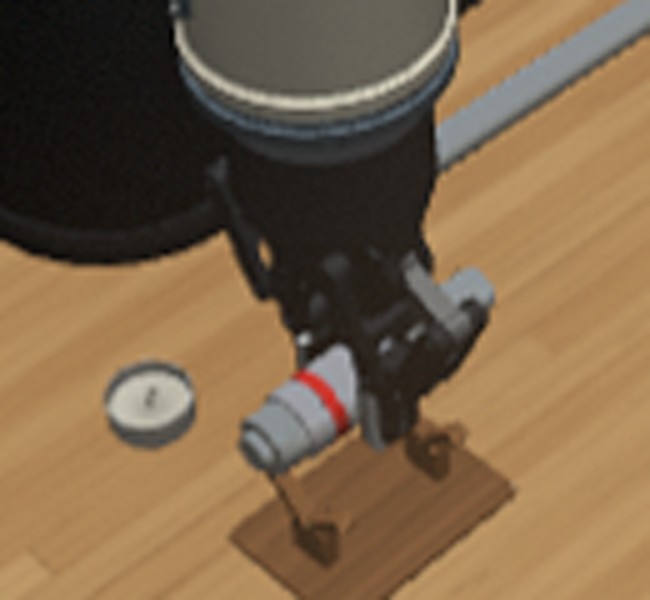

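```bash
python3 -m jog '[{"dr":[0,0,0],"slide":[-3,-14.5,0],"fingers":10},{"dr":[0,0,0.3],"slide":[-6,-29,0],"fingers":10},{"dr":[0,0,0.3],"slide":[-6,-29,0],"fingers":10},{"dr":[0,0,0.3],"slide":[-6,-29,0],"fingers":10},{"dr":[0,0,0.3],"slide":[-6,-29,0],"fingers":10},{"dr":[0,0,0.3],"slide":[-6,-29,0],"fingers":10},{"dr":[0,0,0.3],"slide":[-6,-29,0],"fingers":10},{"dr":[0,0,0.3],"slide":[-6,-29,0],"fingers":10},{"dr":[0,0,0.3],"slide":[-6,-29,0],"fingers":10},{"dr":[0,0,0.5],"slide":[-6,-29,0],"fingers":10},{"dr":[0,0,0],"slide":[-3,-28,0],"fingers":10},{"dr":[0,0,0],"slide":[-3,-15,-10]}]' 60; python3 -m jog '[{"dr":[0,0,0],"slide":[0,0,-18.5],"fingers":10},{"dr":[0,0,0],"slide":[0,0,0],"fingers":10},{"dr":[0,0,0],"slide":[0,0,0],"fingers":10},{"dr":[0,0,0],"slide":[0,0,0],"fingers":10}]'
python3 - <<'E'
from h import *
import pickle
D={}
for n in ("scene","top"):
    c=camera(n);D[n]=c
    cv2.imwrite(f"pics/{n}6.png",c["color"][:,:,::-1])
    r=trace("gauge",c)
    if r: ys,xs=np.nonzero(r[0]["pixels"]);print(n,r[0]["p"],xs.min(),xs.max(),ys.min(),ys.max())
s=bot.sense();print(s["tcp_pos"],s["eef_rot"],s["ft_force"],s["torque"],s["time_s"])
D["s"]=s;pickle.dump(D,open("d6.pkl","wb"))
c=D["scene"]["color"];t=D["top"]["color"]
a=cv2.resize(c[160:260,330:460],None,fx=6,fy=6,interpolation=cv2.INTER_CUBIC)
b=cv2.resize(t[230:320,360:480],None,fx=6.5,fy=6.5,interpolation=cv2.INTER_CUBIC)
cv2.imwrite("pics/a6.png",a[:,:,::-1]);cv2.imwrite("pics/b6.png",b[:,:,::-1])
E
```

```text
time_s: 7.55
tcp_pos: [0.5207, 0.2214, 0.062]
eef_rot: [-3.141, 0.0, 1.595]
ft_force: [0.2, 0.8, -2.0]
finger_gap: 0.318
scene 0.69 249 298 261 300
top 0.52 275 281 249 257
[0.52081362 0.22143136 0.0621335 ] [ 3.14113199e+00 -1.30578706e-04  1.59467810e+00] [-0.37415133 -0.24545706 -2.01360634] [-0.01499332  0.0564848   0.02380673] 7.75invalid input at $[11]: expected keys dr, slide, fingers
```

```bash
python3 -m jog '[{"dr":[0,0,0],"slide":[-3,-14.5,15],"fingers":10},{"dr":[0,0,0.3],"slide":[-6,-29,0],"fingers":10},{"dr":[0,0,0.3],"slide":[-6,-29,0],"fingers":10},{"dr":[0,0,0.3],"slide":[-6,-29,0],"fingers":10},{"dr":[0,0,0.3],"slide":[-6,-29,0],"fingers":10},{"dr":[0,0,0.3],"slide":[-6,-29,0],"fingers":10},{"dr":[0,0,0.3],"slide":[-6,-29,0],"fingers":10},{"dr":[0,0,0.3],"slide":[-6,-29,0],"fingers":10},{"dr":[0,0,0.3],"slide":[-6,-29,0],"fingers":10},{"dr":[0,0,0.5],"slide":[-6,-29,0],"fingers":10},{"dr":[0,0,0],"slide":[-3,-28,-10],"fingers":10},{"dr":[0,0,0],"slide":[-3,-15,-10],"fingers":10}]' 60 && python3 -m jog '[{"dr":[0,0,0],"slide":[0,0,-5.3],"fingers":10},{"dr":[0,0,0],"slide":[0,0,0],"fingers":10},{"dr":[0,0,0],"slide":[0,0,0],"fingers":10},{"dr":[0,0,0],"slide":[0,0,0],"fingers":10}]'
cat > look.py <<'E'
from h import *
import pickle,sys
k=sys.argv[1]
D={}
for n in ("scene","top"):
    c=camera(n);D[n]=c
    cv2.imwrite(f"pics/{n}{k}.png",c["color"][:,:,::-1])
s=bot.sense();print(s["tcp_pos"],s["eef_rot"],s["ft_force"],s["torque"],s["time_s"])
D["s"]=s;pickle.dump(D,open(f"d{k}.pkl","wb"))
c=D["scene"]["color"];t=D["top"]["color"]
a=cv2.resize(c[160:260,330:460],None,fx=6,fy=6,interpolation=cv2.INTER_CUBIC)
b=cv2.resize(t[230:320,360:480],None,fx=6.5,fy=6.5,interpolation=cv2.INTER_CUBIC)
cv2.imwrite(f"pics/a{k}.png",a[:,:,::-1]);cv2.imwrite(f"pics/b{k}.png",b[:,:,::-1])
E
python3 look.py 7
```

```text
time_s: 8.95
tcp_pos: [0.4581, -0.0992, 0.0571]
eef_rot: [3.14, 0.001, 1.644]
ft_force: [0.3, 0.2, -2.9]
finger_gap: 0.32
time_s: 9.35
tcp_pos: [0.458, -0.0968, 0.0519]
eef_rot: [3.141, 0.0, 1.646]
ft_force: [0.8, 0.4, -1.7]
finger_gap: 0.319
[ 0.4579717  -0.09681571  0.05181933] [3.14098115e+00 2.85233612e-04 1.64602139e+00] [-0.32274523  1.20451437 -1.32950965] [ 0.00163405  0.02227339 -0.04662284] 9.45
```

View pics/scene7.png

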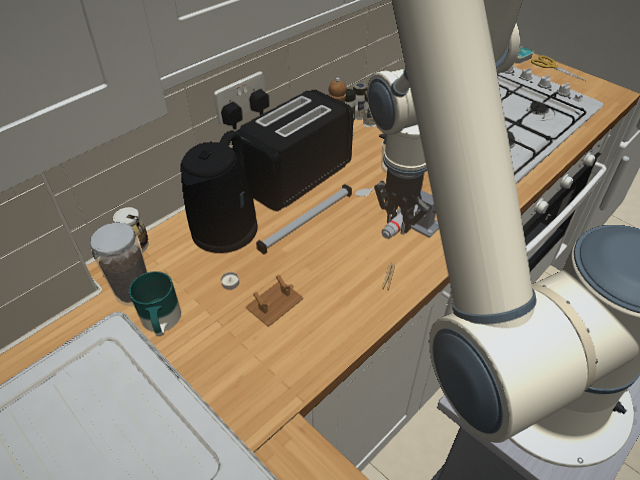

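View pics/top7.png

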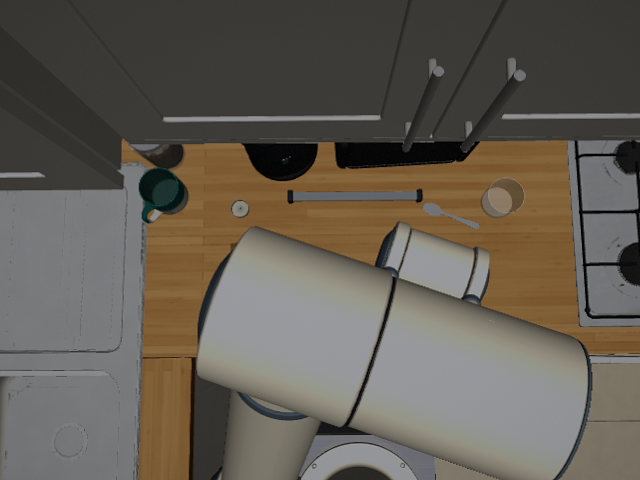

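View pics/a7.png

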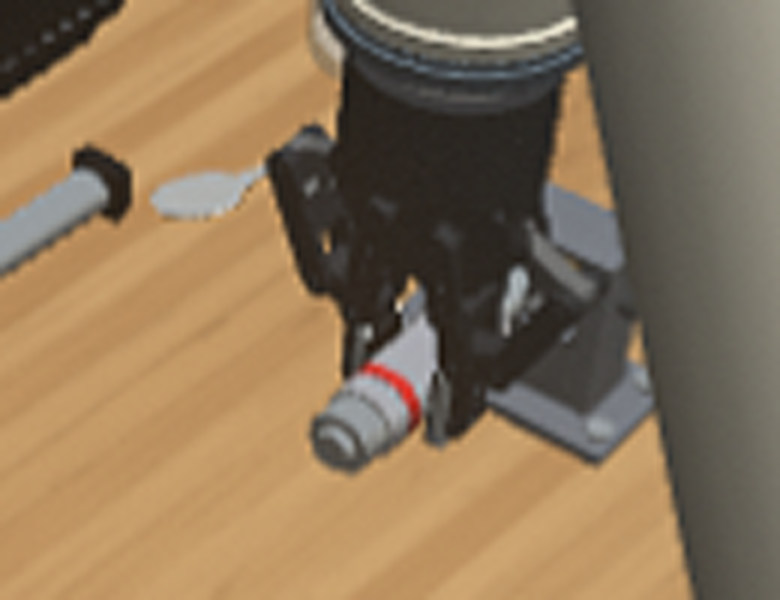

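```bash
python3 -m jog '[{"dr":[0,0,0],"slide":[-0.3,4,0],"fingers":10},{"dr":[0,0,0],"slide":[2.2,4,0],"fingers":10},{"dr":[0,0,0],"slide":[2.2,0,0],"fingers":10},{"dr":[0,0,0],"slide":[0,0,0],"fingers":10},{"dr":[0,0,0],"slide":[0,0,0],"fingers":10}]'; python3 -m jog '[{"dr":[0,0,0],"slide":[0.2,-3,0],"fingers":10},{"dr":[0,0,0],"slide":[0.3,-3,0],"fingers":10},{"dr":[0,0,0],"slide":[0.1,-2,0],"fingers":10},{"dr":[0,0,0],"slide":[0.1,-1,0],"fingers":10},{"dr":[0,0,0],"slide":[0,0,0],"fingers":10},{"dr":[0,0,0],"slide":[0,0,0],"fingers":10}]'
```

```text
time_s: 9.95
tcp_pos: [0.4619, -0.0891, 0.0515]
eef_rot: [3.142, 0.0, 1.645]
ft_force: [0.5, -0.1, -2.4]
finger_gap: 0.321
time_s: 10.55
tcp_pos: [0.4624, -0.0981, 0.0515]
eef_rot: [-3.142, -0.0, 1.645]
ft_force: [-0.0, -0.0, -1.4]
finger_gap: 0.322
```

```bash
python3 -m jog '[{"dr":[0,0,0],"slide":[0.1,-1,0],"fingers":10},{"dr":[0,0,0],"slide":[0.1,-1,0],"fingers":10},{"dr":[0,0,0],"slide":[0,0,0],"fingers":10}]'; python3 -c "
from h import *
s=bot.sense();print(s['tcp_pos'],s['ft_force'],s['torque'])"
```

```text
time_s: 10.85
tcp_pos: [0.4627, -0.1002, 0.0515]
eef_rot: [-3.142, 0.0, 1.645]
ft_force: [0.5, -1.4, -2.3]
finger_gap: 0.32
[ 0.46268543 -0.10021177  0.05146538] [ 0.49238826 -1.4098822  -2.31904341] [0.06246801 0.02502618 0.00257371]
```

```bash
python3 -m jog '[{"dr":[0,0,0],"slide":[0.1,-1,0],"fingers":10},{"dr":[0,0,0],"slide":[0.1,-1,0],"fingers":10},{"dr":[0,0,0],"slide":[0,0,0],"fingers":10}]';python3 -m jog '[{"dr":[0,0,0],"slide":[0,-1,0],"fingers":10},{"dr":[0,0,0],"slide":[0.1,-1,0],"fingers":10},{"dr":[0,0,0],"slide":[0,0,0],"fingers":10}]'
```

```text
time_s: 11.15
tcp_pos: [0.4629, -0.1022, 0.0515]
eef_rot: [3.142, 0.0, 1.645]
ft_force: [0.8, -0.0, -1.3]
finger_gap: 0.322
time_s: 11.45
tcp_pos: [0.463, -0.1042, 0.0515]
eef_rot: [3.142, 0.0, 1.645]
ft_force: [0.0, -0.3, -2.3]
finger_gap: 0.319
```

```bash
python3 -m jog '[{"dr":[0,0,0],"slide":[0.1,-1.5,0],"fingers":10},{"dr":[0,0,0],"slide":[0.1,-1.5,0],"fingers":10},{"dr":[0,0,0],"slide":[0,0,0],"fingers":10}]';python3 -m jog '[{"dr":[0,0,0],"slide":[0.1,-1.5,0],"fingers":10},{"dr":[0,0,0],"slide":[0.1,-1.5,0],"fingers":10},{"dr":[0,0,0],"slide":[0,0,0],"fingers":10}]'
```

```text
time_s: 11.75
tcp_pos: [0.4632, -0.1073, 0.0515]
eef_rot: [3.141, 0.0, 1.645]
ft_force: [0.0, 0.5, -1.6]
finger_gap: 0.322
time_s: 12.05
tcp_pos: [0.4634, -0.1103, 0.0515]
eef_rot: [3.141, 0.0, 1.645]
ft_force: [-0.6, -0.1, -1.6]
finger_gap: 0.32
```

```bash
python3 -m jog '[{"dr":[0,0,0],"slide":[0.1,-2,0],"fingers":10},{"dr":[0,0,0],"slide":[0.1,-2,0],"fingers":10},{"dr":[0,0,0],"slide":[0,0,0],"fingers":10}]';python3 -m jog '[{"dr":[0,0,0],"slide":[0.2,-2,0],"fingers":10},{"dr":[0,0,0],"slide":[0.1,-2,0],"fingers":10},{"dr":[0,0,0],"slide":[0,0,0],"fingers":10}]'
```

```text
time_s: 12.35
tcp_pos: [0.4636, -0.1144, 0.0515]
eef_rot: [3.141, 0.0, 1.645]
ft_force: [0.1, 0.7, -2.2]
finger_gap: 0.32
time_s: 12.65
tcp_pos: [0.4639, -0.1184, 0.0515]
eef_rot: [3.142, 0.0, 1.645]
ft_force: [0.1, -0.7, -2.1]
finger_gap: 0.32
```

```bash
python3 -m jog '[{"dr":[0,0,0],"slide":[0.1,-1.5,0],"fingers":10},{"dr":[0,0,0],"slide":[0,0,0],"fingers":10},{"dr":[0,0,0],"slide":[0,0,0],"fingers":10}]'
```

```text
time_s: 12.95
tcp_pos: [0.464, -0.1197, 0.0515]
eef_rot: [3.142, 0.0, 1.645]
ft_force: [-0.5, -0.2, -1.5]
finger_gap: 0.316
```

```bash
python3 -m jog '[{"dr":[0,0,0],"slide":[0.1,-1,0],"fingers":10},{"dr":[0,0,0],"slide":[0.1,-1,0],"fingers":10},{"dr":[0,0,0],"slide":[0,0,0],"fingers":10},{"dr":[0,0,0],"slide":[0,0,0],"fingers":10}]';python3 -m jog '[{"dr":[0,0,0],"slide":[0.1,-1,0],"fingers":10},{"dr":[0,0,0],"slide":[0,0,0],"fingers":10},{"dr":[0,0,0],"slide":[0,0,0],"fingers":10}]'
```

```text
time_s: 13.35
tcp_pos: [0.4642, -0.1216, 0.0515]
eef_rot: [3.142, 0.0, 1.645]
ft_force: [-0.5, 0.4, -0.6]
finger_gap: 0.321
time_s: 13.65
tcp_pos: [0.4642, -0.1226, 0.0515]
eef_rot: [-3.142, -0.0, 1.645]
ft_force: [0.0, 0.7, -2.1]
finger_gap: 0.319
```

```bash
python3 -m jog '[{"dr":[0,0,0],"slide":[0.1,-1,0],"fingers":10},{"dr":[0,0,0],"slide":[0,0,0],"fingers":10},{"dr":[0,0,0],"slide":[0,0,0],"fingers":10}]';python3 -m jog '[{"dr":[0,0,0],"slide":[0,-0.7,0],"fingers":10},{"dr":[0,0,0],"slide":[0,0,0],"fingers":10},{"dr":[0,0,0],"slide":[0,0,0],"fingers":10}]'
```

```text
time_s: 13.95
tcp_pos: [0.4643, -0.1236, 0.0515]
eef_rot: [-3.142, -0.0, 1.645]
ft_force: [0.2, 0.1, -2.3]
finger_gap: 0.32
time_s: 14.25
tcp_pos: [0.4644, -0.1243, 0.0515]
eef_rot: [-3.142, 0.0, 1.645]
ft_force: [0.5, 0.2, -1.1]
finger_gap: 0.321
```

```bash
python3 -m jog '[{"dr":[0,0,0],"slide":[0.1,-0.7,0],"fingers":10},{"dr":[0,0,0],"slide":[0,0,0],"fingers":10},{"dr":[0,0,0],"slide":[0,0,0],"fingers":10}]';python3 -m jog '[{"dr":[0,0,0],"slide":[0,-0.7,0],"fingers":10},{"dr":[0,0,0],"slide":[0,0,0],"fingers":10},{"dr":[0,0,0],"slide":[0,0,0],"fingers":10}]'
```

```text
time_s: 14.55
tcp_pos: [0.4644, -0.1249, 0.0514]
eef_rot: [-3.141, -0.0, 1.645]
ft_force: [0.8, 2.9, -1.7]
finger_gap: 0.322
time_s: 14.85
tcp_pos: [0.4643, -0.125, 0.0514]
eef_rot: [-3.141, -0.001, 1.645]
ft_force: [1.9, 11.6, 0.5]
finger_gap: 0.319
```

```bash
python3 look.py 8
```

```text
[ 0.46428957 -0.12504999  0.05142859] [-3.14126741e+00 -8.93125932e-04  1.64526699e+00] [ 1.46206652 10.41294535 -0.44214108] [ 1.57921415 -0.3402322   0.2033941 ] 14.95
```

View pics/a8.png

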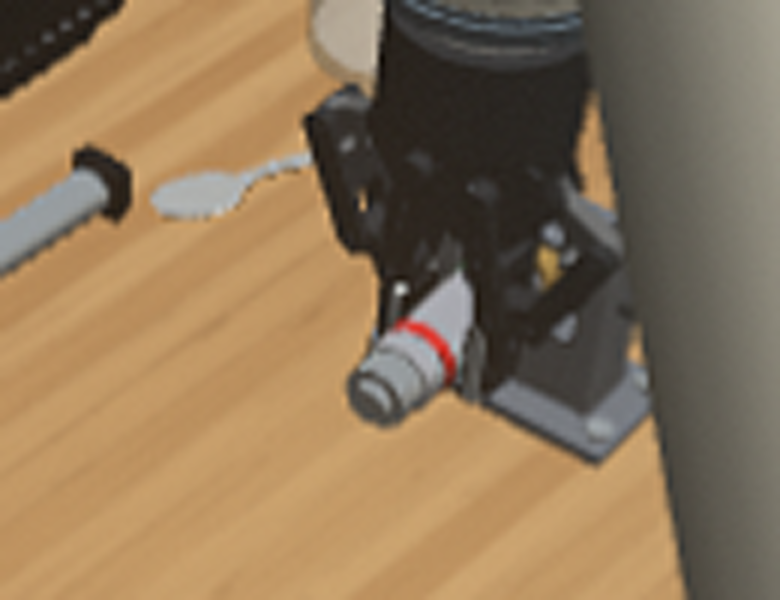

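```bash
python3 -m jog '[{"dr":[0,0,0],"slide":[-0.1,1.5,0],"fingers":10},{"dr":[0,0,0],"slide":[-0.2,3,0],"fingers":10},{"dr":[0,0,0],"slide":[-0.3,4,0],"fingers":10},{"dr":[0,0,0],"slide":[-0.3,4,0],"fingers":10}]'; python3 -m jog '[{"dr":[0,0,0],"slide":[-0.3,4,0],"fingers":10},{"dr":[0,0,0],"slide":[-0.3,4,0],"fingers":10},{"dr":[0,0,0],"slide":[-0.3,4,0],"fingers":10},{"dr":[0,0,0],"slide":[-0.3,4,0],"fingers":10},{"dr":[0,0,0],"slide":[-0.3,4,0],"fingers":10},{"dr":[0,0,0],"slide":[-0.4,5,0],"fingers":10},{"dr":[0,0,0],"slide":[-0.4,5,0],"fingers":10},{"dr":[0,0,0],"slide":[0,0,0],"fingers":10}]'
```

```text
time_s: 15.35
tcp_pos: [0.4635, -0.1129, 0.0515]
eef_rot: [-3.142, 0.0, 1.645]
ft_force: [0.3, -0.2, -1.9]
finger_gap: 0.321
time_s: 16.15
tcp_pos: [0.4611, -0.0826, 0.0515]
eef_rot: [-3.141, -0.0, 1.646]
ft_force: [-0.9, 0.7, -1.6]
finger_gap: 0.324
```

```bash
python3 -m jog '[{"dr":[0,0,0],"slide":[0,0,15],"fingers":10},{"dr":[0,0,0],"slide":[0,0,28],"fingers":10},{"dr":[0,0,0],"slide":[0,0,25],"fingers":10},{"dr":[0,0,0],"slide":[0,0,12],"fingers":10},{"dr":[0,0,0],"slide":[1.1,-14,0],"fingers":10},{"dr":[0,0,0],"slide":[2.1,-28,0],"fingers":10},{"dr":[0,0,0],"slide":[2.1,-28,0],"fingers":10},{"dr":[0,0,0],"slide":[2.1,-28,0],"fingers":10},{"dr":[0,0,0],"slide":[2.1,-28,0],"fingers":10},{"dr":[0,0,0],"slide":[2.1,-28,0],"fingers":10},{"dr":[0,0,0],"slide":[2.1,-28,0],"fingers":10},{"dr":[0,0,0],"slide":[1.3,-14,0],"fingers":10}]'; python3 -m jog '[{"dr":[0,0,0],"slide":[0,0,0],"fingers":10},{"dr":[0,0,0],"slide":[0,0,0],"fingers":10},{"dr":[0,0,0],"slide":[0,0,0],"fingers":10}]'; python3 look.py 9
```

```text
time_s: 17.35
tcp_pos: [0.476, -0.282, 0.1306]
eef_rot: [-3.141, 0.0, 1.644]
ft_force: [0.3, -0.3, -2.0]
finger_gap: 0.321
time_s: 17.65
tcp_pos: [0.4759, -0.2782, 0.1312]
eef_rot: [-3.141, -0.001, 1.646]
ft_force: [0.6, 0.1, -2.2]
finger_gap: 0.321
[ 0.47616574 -0.27827474  0.13140657] [-3.14125598e+00 -3.86529681e-04  1.64624893e+00] [ 0.00810239 -0.02242416 -1.24934585] [-0.0115826   0.03168884 -0.05357038] 17.75
```

View pics/a9.png

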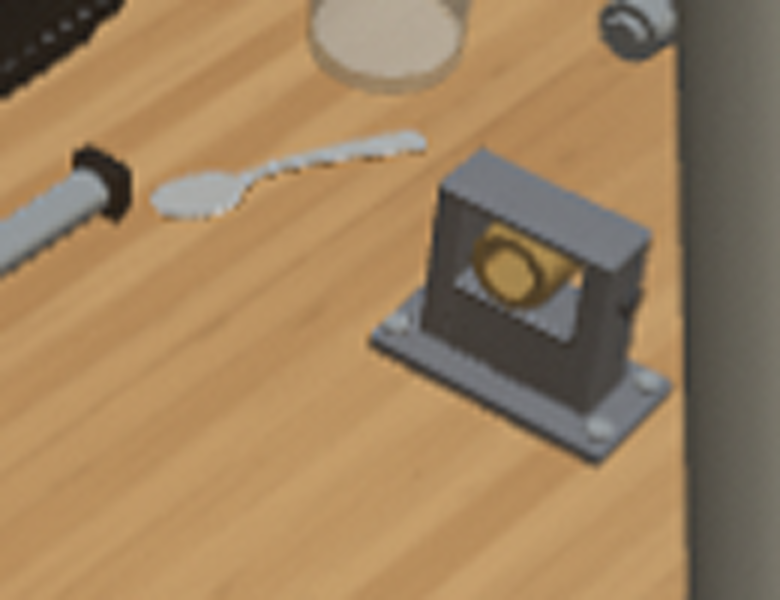

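View pics/top9.png

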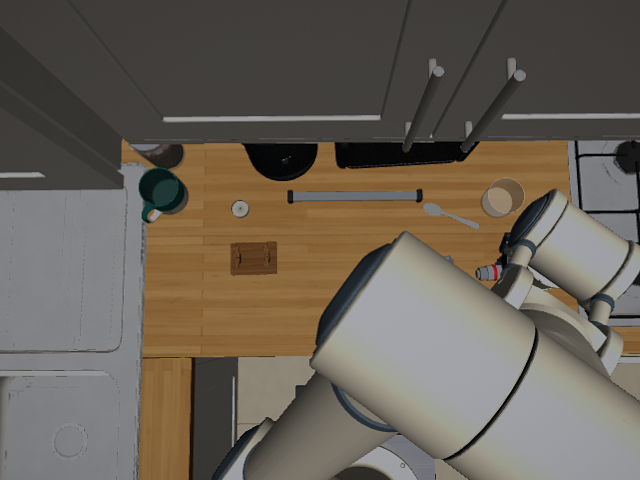

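```bash
python3 -m jog '[{"dr":[0,0,0],"slide":[0,0,-15],"fingers":10},{"dr":[0,0,0],"slide":[0,0,-25],"fingers":10},{"dr":[0,0,0],"slide":[0,0,-25],"fingers":10},{"dr":[0,0,0],"slide":[0,0,-14.8],"fingers":10},{"dr":[0,0,0],"slide":[0,0,0],"fingers":10},{"dr":[0,0,0],"slide":[0,0,0],"fingers":10}]'; python3 -m jog '[{"dr":[0,0,0],"slide":[-0.4,5,0],"fingers":10},{"dr":[0,0,0],"slide":[-0.4,6,0],"fingers":10},{"dr":[0,0,0],"slide":[-0.4,6,0],"fingers":10},{"dr":[0,0,0],"slide":[-0.3,4,0],"fingers":10},{"dr":[0,0,0],"slide":[-0.1,2,0],"fingers":10},{"dr":[0,0,0],"slide":[0,0,0],"fingers":10},{"dr":[0,0,0],"slide":[0,0,0],"fingers":10}]'
```

```text
time_s: 18.35
tcp_pos: [0.4764, -0.2789, 0.0521]
eef_rot: [-3.142, -0.0, 1.646]
ft_force: [-0.3, 0.4, -2.3]
finger_gap: 0.318
time_s: 19.05
tcp_pos: [0.4748, -0.2563, 0.0517]
eef_rot: [3.141, 0.0, 1.645]
ft_force: [-1.1, -0.3, -1.3]
finger_gap: 0.322
```

```bash
python3 -m jog '[{"dr":[0,0,0],"slide":[-0.3,2,0],"fingers":10},{"dr":[0,0,0],"slide":[-0.3,2,0],"fingers":10},{"dr":[0,0,0],"slide":[-0.1,1,0],"fingers":10},{"dr":[0,0,0],"slide":[0,0,0],"fingers":10}]'; python3 -m jog '[{"dr":[0,0,0],"slide":[-0.1,1,0],"fingers":10},{"dr":[0,0,0],"slide":[-0.1,1,0],"fingers":10},{"dr":[0,0,0],"slide":[0,0,0],"fingers":10},{"dr":[0,0,0],"slide":[0,0,0],"fingers":10}]'
```

```text
time_s: 19.45
tcp_pos: [0.4739, -0.2511, 0.0517]
eef_rot: [-3.141, -0.0, 1.645]
ft_force: [0.3, -0.7, -1.4]
finger_gap: 0.32
time_s: 19.85
tcp_pos: [0.4738, -0.2492, 0.0517]
eef_rot: [3.142, 0.0, 1.645]
ft_force: [0.3, -0.5, -1.6]
finger_gap: 0.322
```

```bash
python3 -m jog '[{"dr":[0,0,0],"slide":[-0.1,1,0],"fingers":10},{"dr":[0,0,0],"slide":[0,0,0],"fingers":10},{"dr":[0,0,0],"slide":[0,0,0],"fingers":10}]'; python3 -m jog '[{"dr":[0,0,0],"slide":[-0.1,1,0],"fingers":10},{"dr":[0,0,0],"slide":[0,0,0],"fingers":10},{"dr":[0,0,0],"slide":[0,0,0],"fingers":10}]'
```

```text
time_s: 20.15
tcp_pos: [0.4737, -0.2482, 0.0517]
eef_rot: [3.142, 0.0, 1.645]
ft_force: [0.2, -0.6, -1.5]
finger_gap: 0.324
time_s: 20.45
tcp_pos: [0.4736, -0.2472, 0.0517]
eef_rot: [3.142, 0.0, 1.645]
ft_force: [-0.8, -0.3, -1.9]
finger_gap: 0.321
```

```bash
python3 -m jog '[{"dr":[0,0,0],"slide":[-0.1,0.7,0],"fingers":10},{"dr":[0,0,0],"slide":[0,0,0],"fingers":10},{"dr":[0,0,0],"slide":[0,0,0],"fingers":10}]'; python3 -m jog '[{"dr":[0,0,0],"slide":[0,0.4,0],"fingers":10},{"dr":[0,0,0],"slide":[0,0,0],"fingers":10},{"dr":[0,0,0],"slide":[0,0,0],"fingers":10}]'
```

```text
time_s: 20.75
tcp_pos: [0.4735, -0.2466, 0.0517]
eef_rot: [3.142, 0.0, 1.645]
ft_force: [-0.0, -0.7, -3.0]
finger_gap: 0.32
time_s: 21.05
tcp_pos: [0.4736, -0.2465, 0.0517]
eef_rot: [3.141, 0.001, 1.645]
ft_force: [-0.8, -4.9, -2.0]
finger_gap: 0.321
```

Contact is where geometry predicts it (y ≈ −0.2466). Raising the push to about 10 N and holding it there.

```bash
python3 -m jog '[{"dr":[0,0,0],"slide":[0,0.3,0],"fingers":10},{"dr":[0,0,0],"slide":[0,0,0],"fingers":10},{"dr":[0,0,0],"slide":[0,0,0],"fingers":10}]'; python3 -c "
from h import *
s=bot.sense();print(s['tcp_pos'],s['ft_force'],s['torque'])"
```

```text
time_s: 21.35
tcp_pos: [0.4736, -0.2465, 0.0518]
eef_rot: [3.141, 0.001, 1.646]
ft_force: [-0.9, -7.2, -2.8]
finger_gap: 0.32
[ 0.47364449 -0.24648073  0.05179086] [-0.85760401 -7.17671688 -2.81084051] [-1.13519487  0.24896844  0.17979805]
```

```bash
python3 -m jog '[{"dr":[0,0,0],"slide":[0,0.2,0],"fingers":10},{"dr":[0,0,0],"slide":[0,0,0],"fingers":10},{"dr":[0,0,0],"slide":[0,0,0],"fingers":10}]'; python3 -m jog '[{"dr":[0,0,0],"slide":[0,0,0],"fingers":10},{"dr":[0,0,0],"slide":[0,0,0],"fingers":10}]'
```

```text
time_s: 21.65
tcp_pos: [0.4736, -0.2464, 0.0518]
eef_rot: [3.141, 0.001, 1.646]
ft_force: [-2.2, -9.5, -1.1]
finger_gap: 0.319
time_s: 21.85
tcp_pos: [0.4737, -0.2464, 0.0518]
eef_rot: [3.141, 0.001, 1.645]
ft_force: [-1.6, -10.5, -2.7]
finger_gap: 0.321
```

```bash
python3 -m jog '[{"dr":[0,0,0],"slide":[0,0,0],"fingers":10},{"dr":[0,0,0],"slide":[0,0,0],"fingers":10},{"dr":[0,0,0],"slide":[0,0,0],"fingers":10},{"dr":[0,0,0],"slide":[0,0,0],"fingers":10},{"dr":[0,0,0],"slide":[0,0,0],"fingers":10},{"dr":[0,0,0],"slide":[0,0,0],"fingers":10}]'; python3 -m jog '[{"dr":[0,0,0],"slide":[0,0,0],"fingers":10},{"dr":[0,0,0],"slide":[0,0,0],"fingers":10},{"dr":[0,0,0],"slide":[0,0,0],"fingers":10},{"dr":[0,0,0],"slide":[0,0,0],"fingers":10},{"dr":[0,0,0],"slide":[0,0,0],"fingers":10},{"dr":[0,0,0],"slide":[0,0,0],"fingers":10}]'; python3 look.py 10
```

```text
time_s: 22.45
tcp_pos: [0.4737, -0.2464, 0.0518]
eef_rot: [3.141, 0.001, 1.646]
ft_force: [-2.6, -9.6, -2.0]
finger_gap: 0.324
time_s: 23.05
tcp_pos: [0.4737, -0.2464, 0.0518]
eef_rot: [3.141, 0.001, 1.646]
ft_force: [-2.7, -9.9, -1.8]
finger_gap: 0.317
[ 0.47365083 -0.24641688  0.05180258] [3.14120969e+00 1.24579106e-03 1.64555292e+00] [-1.85216568 -9.56041115 -1.71470786] [-1.37972608  0.37621056  0.2169504 ] 23.15
```

View pics/a10.png

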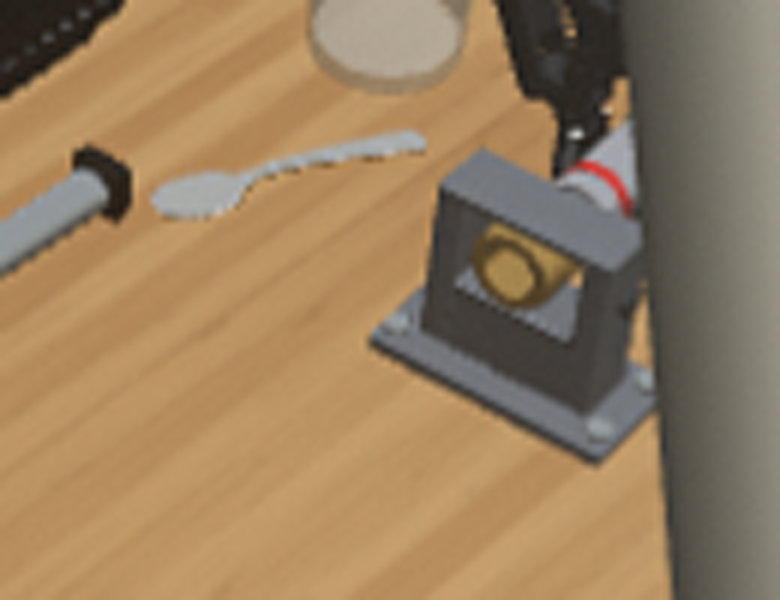

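```bash
python3 -m jog '[{"dr":[0,0,0],"slide":[0.1,-1.5,0],"fingers":10},{"dr":[0,0,0],"slide":[0.2,-4,0],"fingers":10},{"dr":[0,0,0],"slide":[0.4,-6,0],"fingers":10},{"dr":[0,0,0],"slide":[0.5,-7,0],"fingers":10},{"dr":[0,0,0],"slide":[0.5,-7,0],"fingers":10},{"dr":[0,0,0],"slide":[0.4,-6,0],"fingers":10},{"dr":[0,0,0],"slide":[0,0,0],"fingers":10},{"dr":[0,0,0],"slide":[0,0,15],"fingers":10},{"dr":[0,0,0],"slide":[0,0,28],"fingers":10},{"dr":[0,0,0],"slide":[0,0,25],"fingers":10},{"dr":[0,0,0],"slide":[0,0,12],"fingers":10},{"dr":[0,0,0],"slide":[0,0,0],"fingers":10}]'
```

```text
time_s: 24.35
tcp_pos: [0.4762, -0.2775, 0.1329]
eef_rot: [3.14, 0.002, 1.645]
ft_force: [-0.3, 0.2, -2.6]
finger_gap: 0.321
```

```bash
python3 -m jog '[{"dr":[0,0,0],"slide":[1.3,15,0],"fingers":10},{"dr":[0,0,-0.2],"slide":[2.7,30,0],"fingers":10},{"dr":[0,0,-0.2],"slide":[2.7,30,0],"fingers":10},{"dr":[0,0,-0.2],"slide":[2.7,30,0],"fingers":10},{"dr":[0,0,-0.2],"slide":[2.7,30,0],"fingers":10},{"dr":[0,0,-0.2],"slide":[2.7,30,0],"fingers":10},{"dr":[0,0,-0.2],"slide":[2.7,30,0],"fingers":10},{"dr":[0,0,-0.2],"slide":[2.7,30,0],"fingers":10},{"dr":[0,0,-0.2],"slide":[2.7,30,0],"fingers":10},{"dr":[0,0,-0.2],"slide":[2.7,30,0],"fingers":10},{"dr":[0,0,-0.2],"slide":[2.7,30,0],"fingers":10},{"dr":[0,0,-0.2],"slide":[2.7,30,0],"fingers":10}]'; python3 -m jog '[{"dr":[0,0,-0.2],"slide":[2.7,30,0],"fingers":10},{"dr":[0,0,-0.2],"slide":[2.7,30,0],"fingers":10},{"dr":[0,0,-0.2],"slide":[2.7,30,0],"fingers":10},{"dr":[0,0,-0.1],"slide":[2.7,30,0],"fingers":10},{"dr":[0,0,0],"slide":[2,22,0],"fingers":10},{"dr":[0,0,0],"slide":[1,12,0],"fingers":10},{"dr":[0,0,0],"slide":[0,0,-15],"fingers":10},{"dr":[0,0,0],"slide":[0,0,-15],"fingers":10},{"dr":[0,0,0],"slide":[0,0,0],"fingers":10},{"dr":[0,0,0],"slide":[0,0,0],"fingers":10},{"dr":[0,0,0],"slide":[0,0,0],"fingers":10}]'
```

```text
time_s: 25.55
tcp_pos: [0.5052, 0.0698, 0.1303]
eef_rot: [-3.139, -0.0, 1.607]
ft_force: [0.3, -0.1, -3.2]
finger_gap: 0.322
time_s: 26.65
tcp_pos: [0.5205, 0.2218, 0.1021]
eef_rot: [3.141, -0.0, 1.594]
ft_force: [-0.3, 0.0, -1.8]
finger_gap: 0.32
```

```bash
python3 -m jog '[{"dr":[0,0,0],"slide":[0.6,-0.3,-10],"fingers":10},{"dr":[0,0,0],"slide":[0,0,-15],"fingers":10},{"dr":[0,0,0],"slide":[0,0,-10],"fingers":10},{"dr":[0,0,0],"slide":[0,0,-5],"fingers":10},{"dr":[0,0,0],"slide":[0,0,0],"fingers":10},{"dr":[0,0,0],"slide":[0,0,0],"fingers":10}]'; python3 look.py 11
python3 - <<'E'
import pickle,cv2
D=pickle.load(open("d11.pkl","rb"))
c=D["scene"]["color"]
cv2.imwrite("pics/s11.png",cv2.resize(c[220:340,200:330],None,fx=5,fy=5,interpolation=cv2.INTER_CUBIC)[:,:,::-1])
E
```

```text
time_s: 27.25
tcp_pos: [0.5211, 0.2216, 0.0619]
eef_rot: [3.141, -0.0, 1.595]
ft_force: [-0.5, 0.3, -1.5]
finger_gap: 0.32
[0.52125684 0.22169681 0.06214522] [ 3.14083152e+00 -2.26485363e-04  1.59470522e+00] [ 0.01565905 -0.39750405 -1.91778106] [ 0.05130274 -0.06188106  0.02364495] 27.35
```

View pics/s11.png

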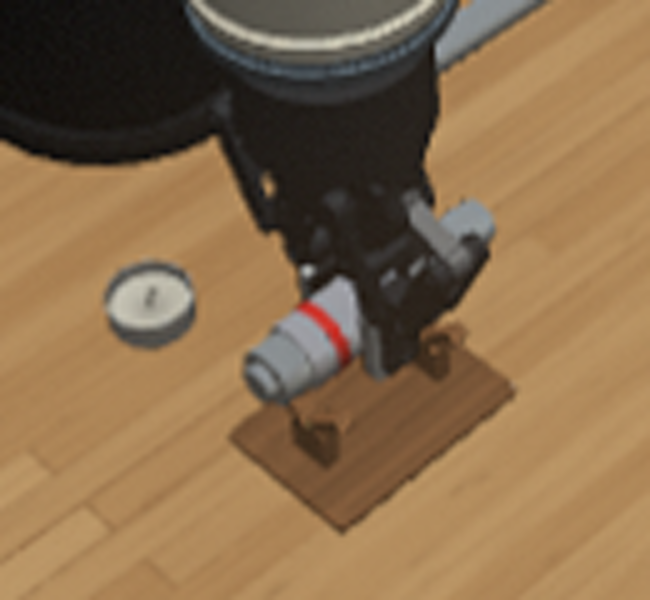

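Aligned above the cradle; lower slowly, watching force.

```bash
python3 -m jog '[{"dr":[0,0,0],"slide":[0,0,-6],"fingers":10},{"dr":[0,0,0],"slide":[0,0,-6],"fingers":10},{"dr":[0,0,0],"slide":[0,0,-4],"fingers":10},{"dr":[0,0,0],"slide":[0,0,-2.5],"fingers":10},{"dr":[0,0,0],"slide":[0,0,0],"fingers":10},{"dr":[0,0,0],"slide":[0,0,0],"fingers":10}]'; python3 -m jog '[{"dr":[0,0,0],"slide":[0,0,-1.5],"fingers":10},{"dr":[0,0,0],"slide":[0,0,0],"fingers":10},{"dr":[0,0,0],"slide":[0,0,0],"fingers":10}]'
```

```text
time_s: 27.95
tcp_pos: [0.521, 0.2216, 0.0431]
eef_rot: [-3.141, 0.0, 1.595]
ft_force: [-0.7, 0.6, -1.5]
finger_gap: 0.324
time_s: 28.25
tcp_pos: [0.521, 0.2216, 0.0417]
eef_rot: [3.142, -0.0, 1.595]
ft_force: [0.2, 1.2, -1.5]
finger_gap: 0.317
```

```bash
python3 -m jog '[{"dr":[0,0,0],"slide":[0,0,-0.7],"fingers":10},{"dr":[0,0,0],"slide":[0,0,0],"fingers":10},{"dr":[0,0,0],"slide":[0,0,0],"fingers":10}]';  python3 -m jog '[{"dr":[0,0,0],"slide":[0,0,-0.4],"fingers":10},{"dr":[0,0,0],"slide":[0,0,0],"fingers":10},{"dr":[0,0,0],"slide":[0,0,0],"fingers":10}]'
```

```text
time_s: 28.55
tcp_pos: [0.5212, 0.2216, 0.0411]
eef_rot: [3.141, -0.0, 1.595]
ft_force: [1.2, -0.3, -1.0]
finger_gap: 0.323
time_s: 28.85
tcp_pos: [0.5213, 0.2217, 0.0408]
eef_rot: [3.141, -0.0, 1.595]
ft_force: [2.0, -0.1, 4.3]
finger_gap: 0.32
```

```bash
python3 -m jog '[{"dr":[0,0,0],"slide":[0,0,0],"fingers":10},{"dr":[0,0,0],"slide":[0,0,0],"fingers":10}]' 20; python3 -m jog '[{"dr":[0,0,0],"slide":[0,0,0],"fingers":29},{"dr":[0,0,0],"slide":[0,0,0],"fingers":31},{"dr":[0,0,0],"slide":[0,0,0],"fingers":34},{"dr":[0,0,0],"slide":[0,0,0],"fingers":38},{"dr":[0,0,0],"slide":[0,0,0],"fingers":45},{"dr":[0,0,0],"slide":[0,0,0],"fingers":55},{"dr":[0,0,0],"slide":[0,0,0],"fingers":62},{"dr":[0,0,0],"slide":[0,0,0],"fingers":62}]'; python3 look.py 12
python3 - <<'E'
import pickle,cv2
D=pickle.load(open("d12.pkl","rb"))
c=D["scene"]["color"]
cv2.imwrite("pics/s12.png",cv2.resize(c[220:340,200:330],None,fx=5,fy=5,interpolation=cv2.INTER_CUBIC)[:,:,::-1])
E
```

```text
time_s: 29.05
tcp_pos: [0.5213, 0.2217, 0.0408]
eef_rot: [3.141, -0.0, 1.595]
ft_force: [2.1, 0.3, 5.3]
finger_gap: 0.323
time_s: 29.85
tcp_pos: [0.521, 0.2216, 0.0406]
eef_rot: [-3.142, -0.0, 1.595]
ft_force: [0.1, 0.7, -0.8]
finger_gap: 0.725
[0.52097314 0.22157228 0.04060187] [-3.14158836e+00 -6.46971458e-06  1.59464977e+00] [-0.15074728 -0.17366465  0.07066062] [ 0.00785199 -0.02335604 -0.0181103 ] 29.95
```

View pics/s12.png

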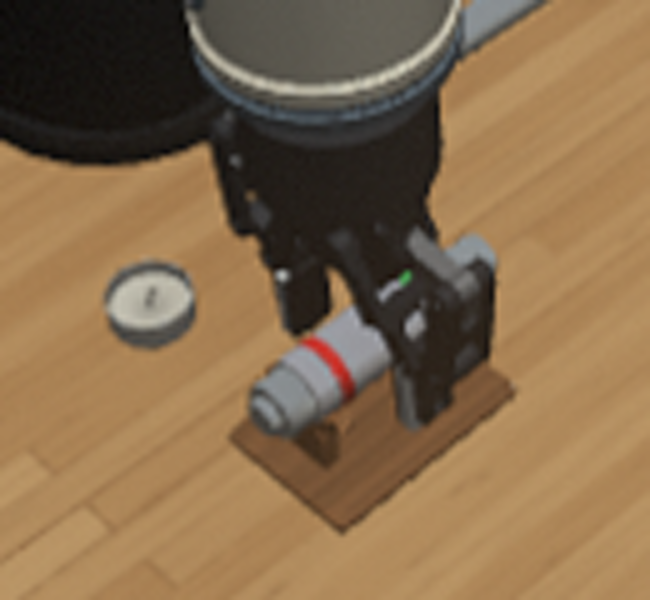

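Released and seated just as before. Rising clear, then checking against the first pictures.

```bash
python3 -m jog '[{"dr":[0,0,0],"slide":[0,0,8],"fingers":62},{"dr":[0,0,0],"slide":[0,0,20],"fingers":62},{"dr":[0,0,0],"slide":[0,0,30],"fingers":62},{"dr":[0,0,0],"slide":[0,0,35],"fingers":62},{"dr":[0,0,0],"slide":[-5,-30,30],"fingers":62},{"dr":[0,0,0],"slide":[-10,-35,20],"fingers":62},{"dr":[0,0,0],"slide":[-10,-35,10],"fingers":62},{"dr":[0,0,0],"slide":[-10,-35,0],"fingers":62},{"dr":[0,0,0],"slide":[-10,-30,0],"fingers":62},{"dr":[0,0,0],"slide":[0,0,0],"fingers":62},{"dr":[0,0,0],"slide":[0,0,0],"fingers":62},{"dr":[0,0,0],"slide":[0,0,0],"fingers":62}]'; python3 look.py 13
python3 - <<'E'
import pickle,cv2,numpy as np
D=pickle.load(open("d13.pkl","rb"));D0=pickle.load(open("d.pkl","rb"));D1=pickle.load(open("d2.pkl","rb"))
def cr(c,y,x,s): return cv2.resize(c[y[0]:y[1],x[0]:x[1]],None,fx=s,fy=s,interpolation=cv2.INTER_CUBIC)
a=[cr(d["scene"]["color"],(255,330),(215,320),3.7) for d in(D0,D)]
b=[cr(d["scene"]["color"],(175,250),(350,455),3.7) for d in(D1,D)]
cv2.imwrite("pics/cmp.png",np.vstack([np.hstack(a),np.hstack(b)])[:,:,::-1])
E
```

```text
time_s: 31.15
tcp_pos: [0.4763, 0.0571, 0.1939]
eef_rot: [3.141, -0.0, 1.595]
ft_force: [-0.5, -0.5, 0.2]
finger_gap: 0.723
[0.47624416 0.05735156 0.19365845] [ 3.14134311e+00 -1.23178856e-04  1.59571807e+00] [ 0.29839598 -0.39691099  0.00159864] [-0.05753585 -0.02327317  0.01524277] 31.25
```

View pics/cmp.png

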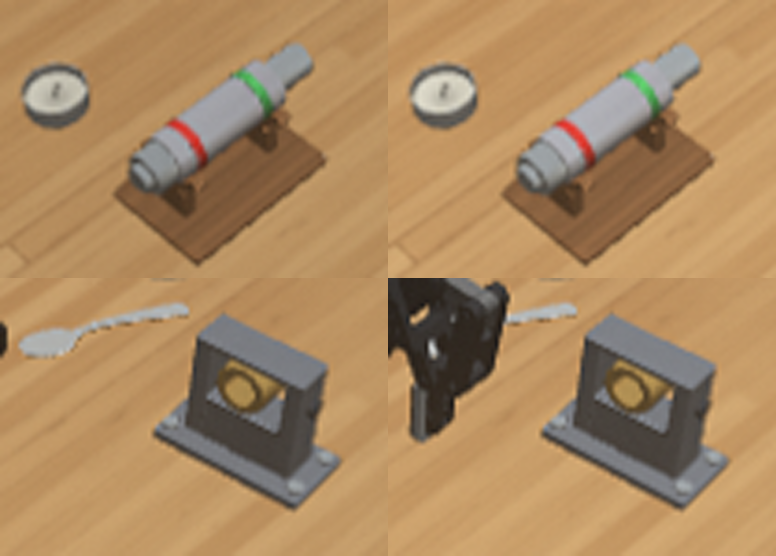

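View pics/scene13.png

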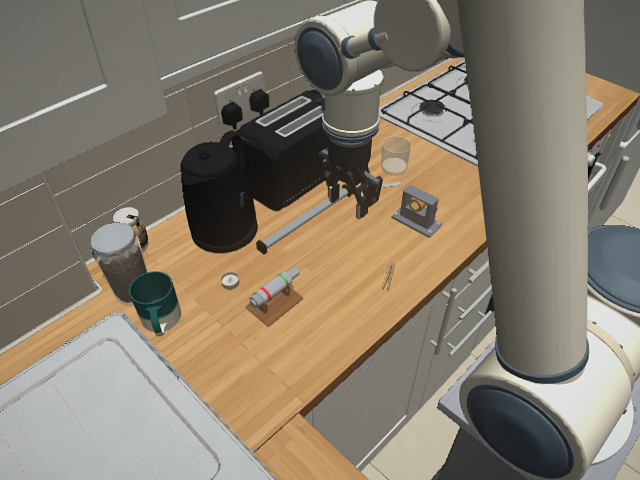

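The gauge lies in both yokes around (272, 287), just as at the start. The bush at (414, 205) and everything else shown is unmoved, and the arm is clear. Handing in.

```bash
python3 -c "
from bench import bot
print(bot.finish_job()); print(bot.sense()['time_s'])"
```

```text
the job is handed in; nothing more can be done
None
the job is handed in; nothing more can be done
```

The job is done and handed in at about 31 s of the 72 s allowed.

- **Go end:** it slid freely into the bush from the +y side. The shoulder met the brass at TCP y = -0.1249, within 0.4 mm of where I expected it. I pushed to about 11.6 N to confirm it was home, then drew it out.
- **No-go end:** I put it to the bush from the -y side. The thick part met the brass within 0.1 mm of where it should with the pilot 5 mm inside. I held 9.5 to 10.5 N for about 1.4 s and it was refused.
- **Laying back:** the gauge went back into the cradle the same way round, seating with about 4 N before I opened the fingers.

**Last checks:** in the final pictures the gauge lies level in both yokes, and it, the bush and the cradle match the first pictures. The arm was clear and read no force.

**Failed or disagreed:**
- The two cameras differed by 2 to 4 mm, so I went by touch for the final fits.
- One move was refused because I mistyped a row. The short lowering move after it then ran while the gauge was still above the cradle, and touched nothing.
- I added up one sideways move wrongly and went 29 mm too far, stopping about 2 mm short of the bush by my estimate. No contact force showed, and I backed off and lined up again.
- The view of the plug inside the bush was blocked by the gripper and frame, so that part rests on the force and position readings.

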